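# Close up the specimen case

## Task

Close up the grey specimen case. First push the upright inner flap down until it lies flat over the cups, then push the open lid over from behind and press it fully shut on the case, without slamming it. Leave the cups and the marker pen where they are.

Things in the scene. Friction and masses are not known exactly. Their poses are not given: they have to be found in the camera images.
- case: open grey case, 200 (x) by 210 (y) by 90 mm tall without lid, walls 6 mm, fixed on a fixed riser board (270 x 330 mm) whose top is 14 to 50 mm above the table; origin at the centre of the case's underside, on the board; x level, from the front (two catches) to the lid hinge at the back, y to the flap hinge side, z up. Anywhere across the table, turned up to 0.55 rad either way
- flap (a joint): white inner flap, rigid panel, 120 mm along its hinge, 120 mm long, 4 mm thick. rad: 0 = folded flat (points to case -y, upper face 79 mm over the case origin, 11 mm below the rim), 1.57 = upright, starts 1.4 to 1.65, stop 1.75. Stiff hinge (0.1 N m) keeps any angle, so push it all the way: its outer (+y) face toward case -y, then down
- flap_hinge (a point): midpoint of the flap's hinge line, fixed on the case at (0, 92, 75) mm in the case's frame; the hinge line runs along case x. The folded panel's underside is level with the hinge line, its other face (upper when folded, outer when upright) is 4 mm off it
- flap_edge (a point): middle of the flap's free edge, on the face that is outer when upright and upper when folded; 120 mm from the hinge line
- lid (a joint): grey lid, rigid panel 200 mm long, 210 mm wide, thumb lip 50 mm wide standing out 8 mm at the front edge. rad: 0 = shut (upper face 101 to 102 mm over the case origin), 1.57 = upright, starts 1.55 to 1.75 (edge about 290 mm over it), stop 1.85. Stiff hinge (0.55 N m: 4 N at 150 mm) keeps any angle, so push it all the way: its outer (back) face toward case -x, then down
- lid_hinge (a point): midpoint of the lid's hinge line, fixed on the case at (100, 0, 90) mm in the case's frame; the hinge line runs along case y. The lid's outer face lies 11 to 12 mm off the plane through the hinge line
- lid_edge (a point): middle of the lid's front edge on its outer face, 200 mm from the hinge line
- cup_in_1: closed specimen cup with screw lid, 68 mm across, 62 mm tall, loose, 26 g; origin at the centre of its underside; stands in the case, its top 72 mm over the case origin, under the place of the flap
- cup_in_2: closed specimen cup with screw lid, 68 mm across, 62 mm tall, loose, 26 g; origin at the centre of its underside; stands in the case, its top 72 mm over the case origin, under the place of the flap
- cup_in_3: closed specimen cup with screw lid, 68 mm across, 62 mm tall, loose, 26 g; origin at the centre of its underside; stands in the case on the side away from the flap
- cup_side_1: closed specimen cup with screw lid, 68 mm across, 62 mm tall, loose, 26 g; origin at the centre of its underside; stands on the riser board beside the case, on the side away from the flap
- cup_side_2: closed specimen cup with screw lid, 68 mm across, 62 mm tall, loose, 26 g; origin at the centre of its underside; stands on the riser board beside the case, on the side away from the flap
- marker: marker pen with a black cap, 152 mm long, 16 mm thick, loose on the table to the right of the case and its side cups; origin at the centre of its underside

How it is judged (in metres and radians):
On the way, in this order (a step that is already met when the one before it is completed fails the run):
1. the inner flap is folded down flat, with the lid still open (value of joint flap below 0.1 rad and value of joint lid above 1 rad), for 0.2 s.
2. the lid is shut over the folded flap (value of joint flap below 0.1 rad and value of joint lid below 0.05 rad), for 0.2 s.
At the end, for the whole second after the job is handed in: flap folded flat (within 0.1 rad), lid shut (within 0.05 rad, 10 mm at its front edge) and at rest, and every cup and the marker within 20 mm of where it stood (all of step 2 and velocity of joint lid between -0.05 and 0.05 rad/s and distance of each of cup_in_1, cup_in_2, cup_in_3, cup_side_1, cup_side_2, marker from where it was at the start of the episode below 0.02 m); the robot touches nothing.
It fails at once if the lid is swung down onto the flap while the flap still stands up (value of joint lid below 1.2 rad and value of joint flap above 0.3 rad).
It fails at once if the lid is slammed (faster than 4 rad/s) (velocity of joint lid below -4 rad/s).
It fails at once if a cup or the marker is lifted or carried off (over 20 mm) (distance of any of cup_in_1, cup_in_2, cup_in_3, cup_side_1, cup_side_2, marker from where it was at the start of the episode above 0.02 m).
It fails at once if a cup is tipped over (angle between any of cup_in_1, cup_in_2, cup_in_3, cup_side_1, cup_side_2's own z axis and vertical above 0.5 rad).
It also fails if it takes over 56 s, if anything falls off the work surface, if the arm or the gripper's body presses on something with over 40 N, if the wrist force passes 120 N, or if a joint passes its speed limit or range.

## Robot

A 6-joint arm with a two-finger parallel gripper is mounted at the origin on the work surface; the furniture and walls round the work are solid. World frame = base frame: x ahead of the robot, y to its left, z up, the work surface at z = 0. Lengths are in mm, angles in rad, forces in N, time in s.
With the tool pointing down it reaches from about 325 to 875 mm from the base axis. Payload 4.4 kg.
Tool frame: the origin (TCP) lies on the centre line of the jaws, within the pads' length; the fingertips stand ahead of it and the grasp point (between the pads) lies 6 mm ahead of it (ctrl.tcp_to_tips is the z of the fingertips in the tool frame, in mm); z points along the fingers, y is the direction in which the jaws open and shut (so a half turn about z gives the same grasp; the last joint's range is limited). The gripper opens to 85 mm and grips with 20 to 120 N. Pads are 22 mm wide; open, the fingers measure 114 mm over their backs; the gripper's body (76 mm by 85 mm) begins 54 mm behind the grasp point. The pads swing forward as they close: fully open they stand 13 mm farther back than shut.
Start: joints at [0.956, 0.207, 1.542, -0, 1.393, -0.15], TCP at [257.75, 513.997, 256.282] pointing down, gripper open.
Joint ranges: [-2.73, 2.73], [-0.86, 2.22], [0.23, 2.46], [-1.11, 4.25], [0.08, 2.63], [-2.82, 2.82]. Speed limits (rad/s): [2.79, 2.79, 3.14, 3.14, 3.14, 3.14].

## Interface

Orientations are given as a 3x3 rotation matrix whose columns are the frame's x, y, z axes.
In Python, from plant import ctrl, sensors, optics gives the robot as it stands. Calls block until the motion is done:
- ctrl.move_ptp(position, orientation): joint-space move of the TCP to a pose.
- ctrl.move_l(position, rot=None, vel=150, threshold=None): straight line of the TCP; rot=None keeps the orientation; vel is the mean speed in mm/s. With threshold (N) it stops when the force on the tool has changed by that much, and returns True; else False.
- ctrl.set_joints(angles): joint-space move.
- ctrl.gripper_to(opening, force=None): finger opening in mm; force is the grip in N (None keeps the last); returns when the fingers have stopped.
- ctrl.hold(seconds).
- ctrl.solve_ik(position, orientation): joint angles nearest the present ones, or None.
- sensors.read_state(): the state.
- optics.grab_frame(name): name is "scene" or "top" or "wrist"; returns (picture, depth): 400x640x3 uint8, red, green, blue; 400x640 float32, mm along the optical axis (not along the pixel's ray), 0 where there is no reading.
- optics.camera_params(name): a dict with "mtx" (3x3 intrinsics, pixels), "R" (3x3) and "t" (3): a world point X has camera coordinates R X + t; the wrist camera has in their place "T_tool_cam" (4x4, takes a point from camera to tool coordinates, whose origin is the TCP and whose axes are the flange's). Camera axes: x right, y down, z forward; pixel columns grow to the right and rows downward; lengths in mm; the calibration is good to about 2 mm. The wrist camera is an equidistant fisheye: a pixel r from the principal point sees the ray r / f radians off the axis. A picture is of the moment at which its call begins: read the wrist's pose just before it. camera_params takes no time and is no camera call.
A pose or a line that the arm cannot do raises ctrl.MotionError and nothing moves.
- ctrl.finish_job(): hands the job in, once; it reports no verdict.
The state is a dict: "t": time; "q": joint angles; "qvel": joint speeds; "tau": joint torques, N m; "eef_pos": TCP position; "eef_rot": TCP orientation; "force": force on the tool from outside, world axes, zero at the start; "wrist_torque": the same for the moment, N m; "grip_width": finger opening in mm.
Only numpy, scipy, OpenCV 4.12 (cv2) and the standard library are available. Lean on these libraries where they do the work, as an engineer would, in place of code of your own. Each camera call takes 0.05 s, during which the arm holds its last target.

## Working session

There is one attempt and no reset: what is moved stays moved. The work goes in short steps, each a Python script; the robot and the scene stay as the last script left them, time stands still between calls to the robot, and variables do not carry over. Pictures are saved under pics/ and viewed, and the job is handed in when it is done.

```bash
ls; mkdir -p pics; python3 - <<'E'
from plant import ctrl, sensors, optics
import cv2
print(sensors.read_state()); print(ctrl.tcp_to_tips)
import numpy as np
for n in("scene","top"):
    im,d=optics.grab_frame(n); np.savez(f"f_{n}.npz",im=im,d=d)
    cv2.imwrite(f"pics/{n}1.png",im[:,:,::-1]); print(n,optics.camera_params(n))
E
```

```text
pics
{'t': 0.0, 'q': array([ 9.55535905e-01,  2.07442285e-01,  1.54298483e+00,  1.70962014e-05,
        1.39347677e+00, -1.50454091e-01]), 'qvel': array([-1.01742716e-03, -4.95988319e-04, -5.39667864e-04, -1.16545094e-03,
        1.26733046e-03,  3.76557113e-05]), 'tau': array([ 1.94207087e-04, -3.83043194e+01, -2.91591257e+01, -2.41002062e-04,
        1.06515820e-02, -1.78716562e-06]), 'eef_pos': array([257.31338333, 513.4229888 , 255.09839104]), 'eef_rot': array([[-8.93906789e-01,  4.48250862e-01, -1.34771775e-03],
       [ 4.48252741e-01,  8.93904891e-01, -1.87769138e-03],
       [ 3.63054708e-04, -2.28259925e-03, -9.99997329e-01]]), 'force': array([ 0.6515505 , -0.68515551,  0.098046  ]), 'wrist_torque': array([-0.01464596, -0.02971918,  0.02399336]), 'grip_width': 85.58419208974477}
25.0
scene {'mtx': array([[486.74918204,   0.        , 319.3658143 ],
       [  0.        , 486.74918204, 202.84035638],
       [  0.        ,   0.        ,   1.        ]]), 'R': array([[ 0.64584504, -0.7632467 , -0.01840259],
       [-0.51588717, -0.41851189, -0.74746788],
       [ 0.56280069,  0.49224208, -0.66404301]]), 't': array([-410.32500289,  320.35586657, 1312.8162609 ])}
top {'mtx': array([[488.37986635,   0.        , 318.82988222],
       [  0.        , 488.37986635, 201.68950158],
       [  0.        ,   0.        ,   1.        ]]), 'R': array([[ 0.01687531, -0.99972106,  0.0165237 ],
       [-0.99746971, -0.01797417, -0.06878304],
       [ 0.06906086, -0.01532115, -0.99749479]]), 't': array([-119.29493158,  556.04385227, 1485.05400588])}
```

View pics/scene1.png

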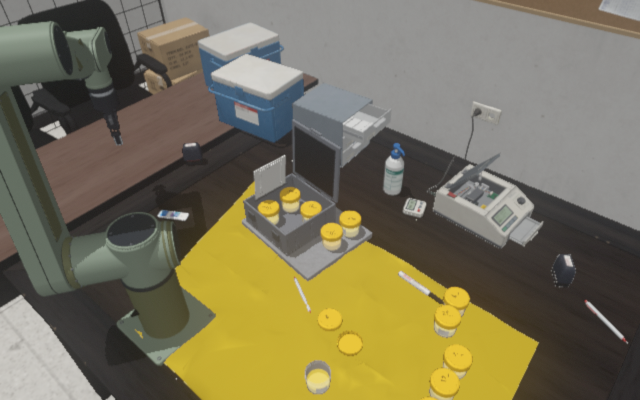

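View pics/top1.png

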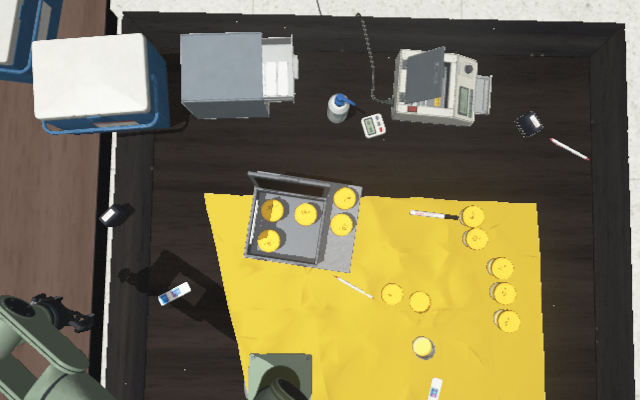

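The case sits around top px (295,225), and the lid stands at about row 180 with its hinge on the far side. The flap is the thin line near column 250. Next I'll convert depth to points.

```bash
cat > h.py <<'E'
import numpy as np, cv2
from plant import ctrl, sensors, optics
def cloud(n,d):
    p=optics.camera_params(n);K=p["mtx"];v,u=np.mgrid[0:400,0:640]
    c=np.stack([(u-K[0,2])/K[0,0]*d,(v-K[1,2])/K[1,1]*d,d],-1)
    return (c-p["t"])@p["R"]
def proj(n,X):
    p=optics.camera_params(n);c=np.atleast_2d(X)@p["R"].T+p["t"];q=c@p["mtx"].T
    return q[:,:2]/q[:,2:]
E
python3 - <<'E'
from h import *
for n,(r0,r1,c0,c1) in dict(scene=(80,280,230,380),top=(160,285,230,375)).items():
    f=np.load(f"f_{n}.npz");im,d=f["im"],f["d"];P=cloud(n,d)
    np.save(f"P_{n}.npy",P)
    a=cv2.resize(im[r0:r1,c0:c1,::-1],None,fx=4 if n=="top" else 3,fy=4 if n=="top" else 3,interpolation=cv2.INTER_CUBIC);cv2.imwrite(f"pics/{n}1c.png",a)
P=np.load("P_top.npy")
np.set_printoptions(precision=0,suppress=True)
for (r,c) in [(215,340),(265,340),(225,285),(245,285),(180,285),(176,285),(230,250),(198,345),(225,342),(300,300),(250,360),(240,326),(266,290)]:
    print((r,c),P[r,c])
z=P[160:285,230:375,2].ravel();z=z[(z>-20)&(z<360)]
h,e=np.histogram(z,bins=np.arange(-20,360,4));print([(int(a),int(b)) for a,b in zip(e,h) if b>40])
E
```

```text
(215, 340) [ 515. -171.   87.]
(265, 340) [ 365. -178.   20.]
(225, 285) [484.  -7.  27.]
(245, 285) [424.  -9.  31.]
(180, 285) [591. -20. 305.]
(176, 285) [600. -20. 317.]
(230, 250) [467.  90. 103.]
(198, 345) [ 566. -186.   83.]
(225, 342) [ 486. -178.   76.]
(300, 300) [256. -57.   4.]
(250, 360) [ 412. -240.    7.]
(240, 326) [ 441. -134.   20.]
(266, 290) [359. -25.  11.]
[(-8, 430), (-4, 1733), (0, 2899), (4, 2251), (8, 1042), (12, 568), (16, 1033), (20, 931), (24, 947), (28, 1275), (32, 527), (36, 79), (72, 91), (76, 293), (80, 386), (84, 371), (88, 608), (92, 409), (96, 89), (100, 62), (104, 196), (108, 263), (112, 104), (208, 49), (212, 59), (292, 61), (304, 117), (308, 139)]
```

View pics/scene1c.png

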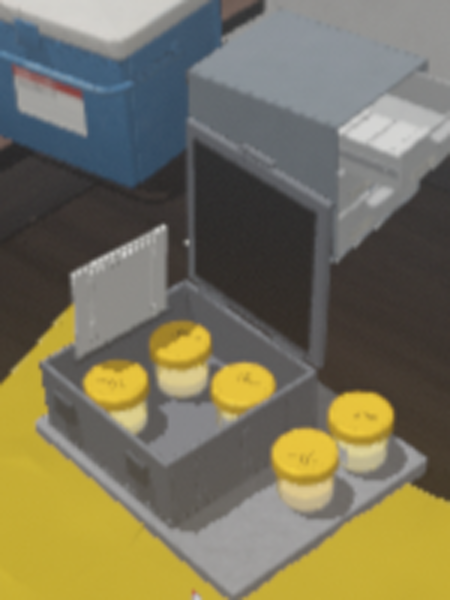

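View pics/top1c.png

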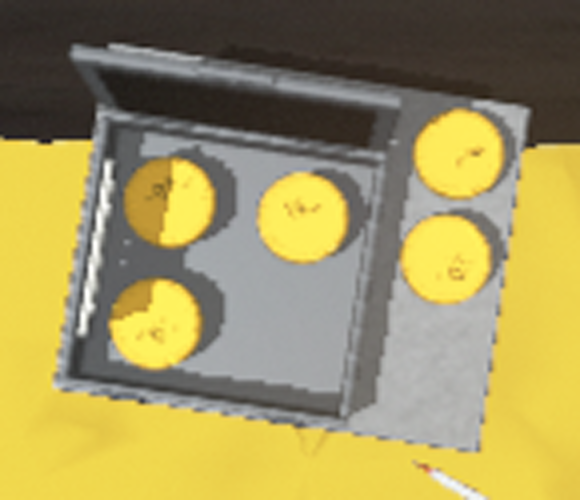

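```bash
cat >> h.py <<'E'
def ray(n,uv,z):
    p=optics.camera_params(n);uv=np.atleast_2d(np.float64(uv));K=p["mtx"]
    d=np.c_[(uv-K[[0,1],[2,2]])/K[0,0],np.ones(len(uv))]@p["R"];c=-p["R"].T@p["t"]
    return c+d*((np.reshape(z,(-1,1))-c[2])/d[:,2:])
E
python3 - <<'E'
from h import *
np.set_printoptions(precision=1,suppress=True)
for n in("top","scene"):
    f=np.load(f"f_{n}.npz");im=f["im"];P=np.load(f"P_{n}.npy")
    hsv=cv2.cvtColor(im,cv2.COLOR_RGB2HSV)
    roi=(P[...,0]>340)&(P[...,0]<640)&(P[...,1]<130)&(P[...,1]>-260)
    g=roi&(hsv[...,1]<70)
    b=g&(P[...,2]>8)&(P[...,2]<30)&(P[...,1]<-125)
    print(n,"board z",np.median(P[b][:,2]),b.sum())
    y=roi&(hsv[...,1]>120)&(P[...,2]>60)
    k,l,s,c=cv2.connectedComponentsWithStats(y.astype(np.uint8))
    for i in range(1,k):
        if s[i,4]>60: print("cup px",c[i],s[i,4],"z",np.median(P[l==i][:,2]),P[l==i][:,:2].mean(0))
    r=g&(P[...,2]>97)&(P[...,2]<118)
    k,l,s,c=cv2.connectedComponentsWithStats(r.astype(np.uint8),connectivity=8)
    i=1+np.argmax(s[1:,4]);Q=P[r]; print("rim z",np.median(Q[:,2]))
    print("rect",cv2.minAreaRect(np.float32(Q[:,:2])))
# corners by eye, top view
uv=[(244.8,256.5),(316.2,263.7),(325.5,198.7),(255,188)]
for zb in(17,20,23):
    C=ray("top",uv,zb+90);print(zb,C[:,:2].tolist(),[np.linalg.norm(C[i]-C[i-1]) for i in range(4)])
# scene corners: back-left?(230+183/3..), front-left, front-right, right-back
uv=[(230+42/3,80+365/3),(230+165/3,80+465/3),(230+313/3,80+368/3)]
C=ray("scene",uv,110);print(C, np.linalg.norm(C[0]-C[1]),np.linalg.norm(C[1]-C[2]))
E
```

```text
top board z 19.437765501934397 1879
cup px [344.1 198. ] 392 z 80.77536131245438 [ 566.1 -183.3]
cup px [271.9 210.1] 403 z 90.32395528267736 [525.8  28. ]
cup px [305.3 214. ] 397 z 90.82151885234913 [516.2 -69.5]
cup px [340.8 224.3] 387 z 80.5606929842782 [ 488.2 -174.3]
cup px [268.5 240.3] 407 z 90.70330531940536 [437.8  36.5]
rim z 108.70421578207615
rect ((479.4581604003906, -13.433914184570312), (212.84373474121094, 201.8726043701172), 82.11532592773438)
scene board z 20.8454741113343 1548
cup px [289.7 194.9] 281 z 91.63840874650181 [520.   24.8]
cup px [268.7 207.9] 300 z 91.7007196251706 [432.9  32.9]
cup px [310.2 208.6] 277 z 91.98902539493605 [511.3 -70. ]
cup px [349.9 219. ] 324 z 81.836163590648 [ 560.6 -187.1]
cup px [331.4 231.9] 346 z 81.3845249558413 [ 482.5 -178. ]
rim z 107.66057700233824
rect ((479.4425048828125, -13.471023559570312), (215.68267822265625, 210.861572265625), 83.048095703125)
17 [[390.3027027260125, 101.86689356616796], [373.010983624867, -103.69173040419793], [561.0812327617433, -127.4745570607981], [588.5169821452527, 77.72537781414869]] [np.float64(199.67902581015764), np.float64(206.2846369414436), np.float64(189.56803911573445), np.float64(207.02592498746898)]
20 [[390.4379857045682, 101.46737170322197], [373.18293912302613, -103.65530066377066], [560.854326246359, -127.3876883691197], [588.2318895090311, 77.3770556153018]] [np.float64(199.25554374075782), np.float64(205.84714559961182), np.float64(189.16600056826516), np.float64(206.5868615115862)]
23 [[390.57326868312384, 101.06784984027601], [373.3548946211853, -103.6188709233434], [560.6274197309749, -127.30081967744131], [587.9467968728096, 77.02873341645491]] [np.float64(198.832061671358), np.float64(205.40965425778006), np.float64(188.763962020796), np.float64(206.14779803570337)]
[[ 390.7   96.1  110. ]
 [ 365.5 -101.9  110. ]
 [ 563.2 -124.   110. ]] 199.5283055416937 198.88395609482862
```

```bash
cat >> h.py <<'E'
YAW=np.radians(-7.2);CO=np.array([479.5,-13.5,20.])
RC=np.array([[np.cos(YAW),-np.sin(YAW),0],[np.sin(YAW),np.cos(YAW),0],[0,0,1]])
w=lambda p:CO+RC@np.array(p,float)
E
python3 - <<'E'
from h import *
np.set_printoptions(precision=1,suppress=True)
for n in("top","scene"):
    im=np.load(f"f_{n}.npz")["im"];P=np.load(f"P_{n}.npy");C=(P-CO)@RC
    # rim stats: tallies by face
    m=(C[...,2]>70)&(C[...,2]<86)&(C[...,1]>-95)&(C[...,1]<-60)
    lid=(C[...,2]>130)&(C[...,2]<280)&(abs(C[...,1])<100)&(C[...,0]>60)&(C[...,0]<170)
    Q=C[lid]
    if len(Q)>200:
        a=np.polyfit(Q[:,2],Q[:,0],1);
        A=np.c_[Q[:,1:],np.ones(len(Q))];s,_,_,_=np.linalg.lstsq(A,Q[:,0],rcond=None)
        print(n,"lid x=a*y+b*z+c",s*[1000,1000,1],"x at z=90",s[1]*90+s[2],len(Q), "zmax",np.percentile(C[(C[...,2]>200)&(abs(C[...,1])<100)&(abs(C[...,0]-110)<60)][:,2],[95,99]))
    fl=(C[...,2]>110)&(C[...,2]<210)&(abs(C[...,0])<70)&(C[...,1]>50)&(C[...,1]<125)
    Q=C[fl]
    if len(Q)>100:
        A=np.c_[Q[:,[0,2]],np.ones(len(Q))];s,_,_,_=np.linalg.lstsq(A,Q[:,1],rcond=None)
        print(n,"flap y=a*x+b*z+c",s*[1000,1000,1],"y at 75",s[1]*75+s[2],len(Q),"ranges",np.percentile(Q,[2,98],axis=0))
    # overlay
    k=4 if n=="top" else 3;r0,r1,c0,c1=(80,280,230,380) if n=="scene" else (160,285,230,375)
    a=cv2.imread(f"pics/{n}1c.png")
    def L(pts,col):
        q=proj(n,np.array([w(p) for p in pts]));q=((q+.5-[c0,r0])*k).astype(int)
        cv2.polylines(a,[q.reshape(-1,1,2)],True,col,1)
    L([(-100,-105,90),(100,-105,90),(100,105,90),(-100,105,90)],(0,0,255))
    L([(-60,92,75),(60,92,75),(60,92,195),(-60,92,195)],(0,255,0))
    L([(100,-105,90),(100,105,90),(100,105,290),(100,-105,290)],(255,0,0))
    cv2.imwrite(f"pics/{n}1o.png",a)
E
```

```text
top lid x=a*y+b*z+c [ 7.9 62.2 91.7] x at z=90 97.27921494740012 690 zmax [295.8 299.3]
top flap y=a*x+b*z+c [-11.1 -36.6  88.4] y at 75 85.69857760383564 107 ranges [[-56.7  78.1 160. ]
 [ 54.3  84.5 198.7]]
scene lid x=a*y+b*z+c [ 3.8 59.9 91.8] x at z=90 97.1554120780224 1856 zmax [291.4 297.9]
scene flap y=a*x+b*z+c [  -6.5 -111.2  103.1] y at 75 94.72455646931238 676 ranges [[-60.3  78.5 112.5]
 [ 58.   92.7 196.5]]
```

View pics/scene1o.png

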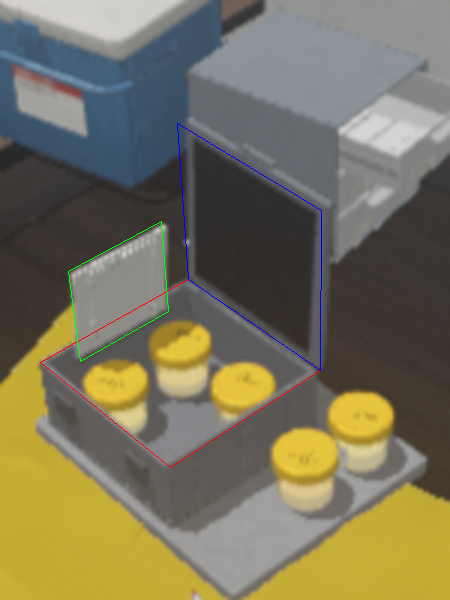

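View pics/top1o.png

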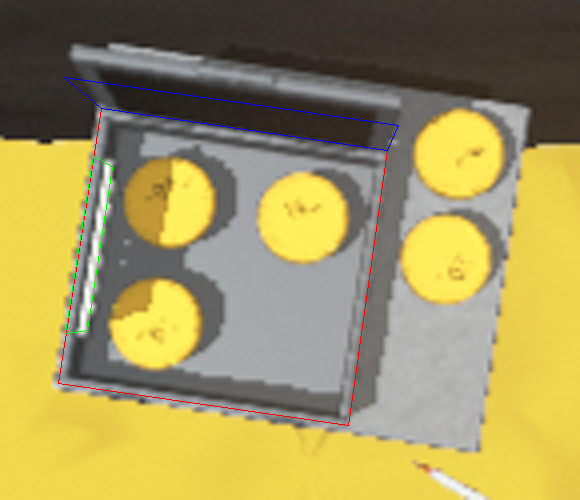

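Overlay check: the rim, flap and lid outlines at the estimated case pose match both views within about 1 px (2 to 3 mm). Now I'll plan both arcs and check IK.

```bash
cat >> h.py <<'E'
TIP=ctrl.tcp_to_tips
def down(sgn_axis):  # tool y along given case axis vector
    y=RC@np.array(sgn_axis,float);z=np.array([0,0,-1.]);return np.c_[np.cross(y,z),y,z]
def flap_pt(th,r=103,off=4,half=12,x=-10,dz=0):
    y=92-r*np.cos(th)+off*np.sin(th)+half; z=75+r*np.sin(th)+off*np.cos(th)+dz
    return w((x,y,z+TIP))
def lid_pt(ph,r=165,off=11.5,half=12,y=0,dz=0):
    x=100-r*np.cos(ph)+off*np.sin(ph)+half; z=90+r*np.sin(ph)+off*np.cos(ph)+dz
    return w((x,y,z+TIP))
E
python3 - <<'E'
from h import *
np.set_printoptions(precision=2,suppress=True)
print(TIP,optics.camera_params("wrist")["T_tool_cam"])
for ax in [(1,0,0),(-1,0,0),(0,1,0),(0,-1,0)]:
    R=down(ax)
    for nm,f,a in(("flap",flap_pt,1.57),("lid",lid_pt,1.65)):
        for t in(a,a/2,0.):
            p=f(t);print(ax,nm,t,p,ctrl.solve_ik(p,R))
    p=w((175,0,320+TIP));print("above",p,ctrl.solve_ik(p,R))
E
```

```text
25.0 [[   0.     -0.95   -0.32   81.15]
 [   1.      0.      0.     -0.2 ]
 [  -0.     -0.32    0.95 -117.68]
 [   0.      0.      0.      1.  ]]
(1, 0, 0) flap 1.57 [483.1   94.82 223.  ] [ 0.02  0.06  1.78 -0.    1.3   0.14]
(1, 0, 0) flap 0.785 [473.84  21.45 195.63] [-0.14  0.05  1.85 -0.    1.24 -0.01]
(1, 0, 0) flap 0.0 [469.7  -11.25 124.  ] [-0.21  0.14  1.92 -0.    1.08 -0.08]
(1, 0, 0) lid 1.65 [614.94 -30.61 298.57] [-0.19  0.26  1.38 -0.    1.49 -0.06]
(1, 0, 0) lid 0.825 [487.92 -14.56 264.  ] [-0.21  0.01  1.74 -0.    1.39 -0.08]
(1, 0, 0) lid 0.0 [426.92  -6.86 146.5 ] [-0.22  0.02  2.   -0.    1.13 -0.09]
above [653.12 -35.43 365.  ] [-0.19  0.32  1.18 -0.    1.64 -0.06]
(-1, 0, 0) flap 1.57 [483.1   94.82 223.  ] None
(-1, 0, 0) flap 0.785 [473.84  21.45 195.63] None
(-1, 0, 0) flap 0.0 [469.7  -11.25 124.  ] None
(-1, 0, 0) lid 1.65 [614.94 -30.61 298.57] None
(-1, 0, 0) lid 0.825 [487.92 -14.56 264.  ] None
(-1, 0, 0) lid 0.0 [426.92  -6.86 146.5 ] None
above [653.12 -35.43 365.  ] None
(0, 1, 0) flap 1.57 [483.1   94.82 223.  ] [ 0.02  0.06  1.78 -0.    1.3  -1.43
[... 326 characters left out ...]
0, 1, 0) lid 0.0 [426.92  -6.86 146.5 ] [-0.22  0.02  2.   -0.    1.13 -1.66]
above [653.12 -35.43 365.  ] [-0.19  0.32  1.18 -0.    1.64 -1.63]
(0, -1, 0) flap 1.57 [483.1   94.82 223.  ] [ 0.02  0.06  1.78 -0.    1.3   1.71]
(0, -1, 0) flap 0.785 [473.84  21.45 195.63] [-0.14  0.05  1.85 -0.    1.24  1.56]
(0, -1, 0) flap 0.0 [469.7  -11.25 124.  ] [-0.21  0.14  1.92 -0.    1.08  1.49]
(0, -1, 0) lid 1.65 [614.94 -30.61 298.57] [-0.19  0.26  1.38 -0.    1.49  1.51]
(0, -1, 0) lid 0.825 [487.92 -14.56 264.  ] [-0.21  0.01  1.74 -0.    1.39  1.49]
(0, -1, 0) lid 0.0 [426.92  -6.86 146.5 ] [-0.22  0.02  2.   -0.    1.13  1.48]
above [653.12 -35.43 365.  ] [-0.19  0.32  1.18 -0.    1.64  1.51]
```

```bash
python3 - <<'E'
from h import *
np.set_printoptions(precision=2,suppress=True)
ctrl.gripper_to(0)
R=down((1,0,0))
ctrl.move_ptp(w((-10,150,270+TIP)),R)
print(sensors.read_state()["t"],ctrl.tcp_to_tips)
ctrl.move_l(w((-10,150,165+TIP)),vel=150)
s=sensors.read_state();print(s["t"],s["eef_pos"],s["force"],s["grip_width"])
im,_=optics.grab_frame("scene");cv2.imwrite("pics/s2.png",cv2.resize(im[40:280,180:420,::-1],None,fx=2.4,fy=2.4))
E
```

```text
2.5 25.0
3.35 [489.09 136.88 210.93] [ 0.74 -0.11  0.96] -0.20497416244638852
```

View pics/s2.png

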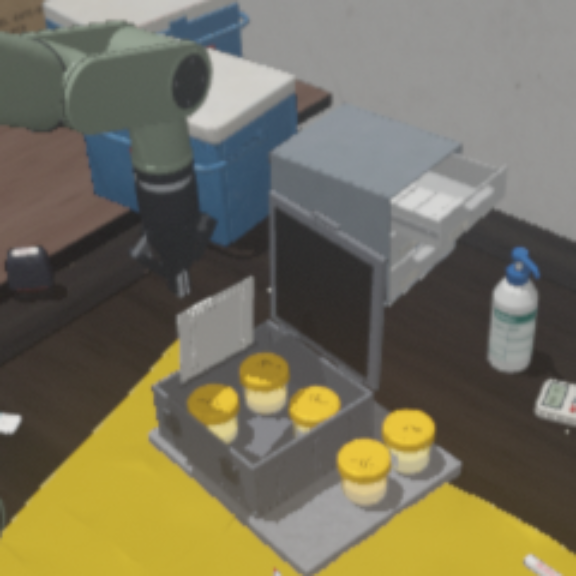

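The gripper is closed and stands outside the flap (crop px 180,285), with its fingertips just below the flap's top edge. Everything else is untouched. Next is the flap arc.

```bash
python3 - <<'E'
from h import *
np.set_printoptions(precision=1,suppress=True)
def go(p,**k):
    h=ctrl.move_l(p,**k);s=sensors.read_state();print(round(s["t"],2),((s["eef_pos"]-CO)@RC-[0,0,TIP]),s["force"],h)
    return h
go(flap_pt(1.6),vel=120)
for th in np.arange(1.4,0.15,-0.2):
    if go(flap_pt(th),vel=130,threshold=15): break
else:
    if not go(flap_pt(0.08),vel=60,threshold=15):
        go(flap_pt(-0.04),vel=30,threshold=15)
ctrl.hold(.2)
im,_=optics.grab_frame("scene");cv2.imwrite("pics/s3.png",cv2.resize(im[40:280,180:420,::-1],None,fx=2.4,fy=2.4))
E
```

```text
3.89 [ -9.6 111.  178.5] [-1.1 -0.4  0. ] False
4.2 [-10.1  90.7 176.9] [ 0.3 -1.3  0.2] False
4.51 [-10.1  70.7 172.2] [-0.7 -0.3  0.5] False
4.82 [-10.2  52.  163.7] [-0.1  0.2 -0.3] False
5.12 [-10.3  35.2 151.4] [-0.5 -0.   0.4] False
5.43 [-10.4  21.3 136.1] [ 0.3  0.4 -0.6] False
5.74 [-10.4  10.9 118.6] [-0.3  0.9  0.9] False
6.05 [-10.4   4.1  99.3] [-0.2 -0.   0. ] False
6.41 [-10.3   1.7  86.9] [ 0.6 -0.6  0.9] False
6.78 [-9.4  1.1 78.5] [-2.5  0.3  7.9] True
```

View pics/s3.png

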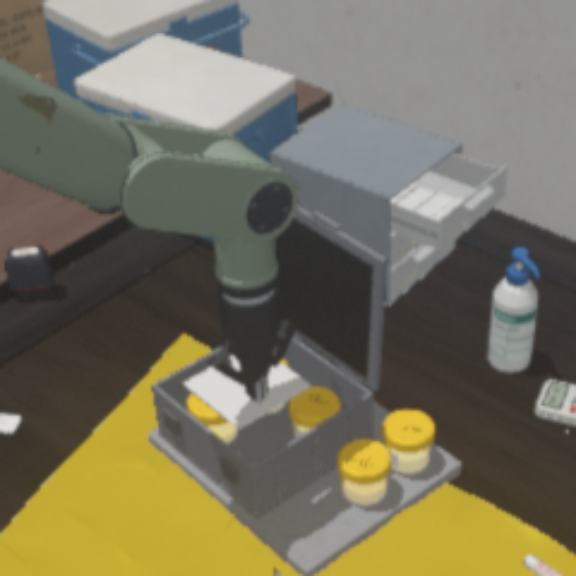

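The flap lies flat: the tip stopped at 78.5 mm against the 79 mm expected. I'll check what stands behind the lid before going over.

```bash
python3 - <<'E'
from h import *
np.set_printoptions(precision=1,suppress=True)
for n in("top","scene"):
    P=np.load(f"P_{n}.npy");C=(P-CO)@RC
    m=(C[...,2]>60)&(C[...,0]>135)&(C[...,0]<500)&(C[...,1]>-150)&(C[...,1]<250)
    Q=C[m];print(n,len(Q),np.percentile(Q,[0.5,5,95],axis=0))
def go(p,**k):
    h=ctrl.move_l(p,**k);s=sensors.read_state();print(round(s["t"],2),((s["eef_pos"]-CO)@RC-[0,0,TIP]),s["force"],h)
go(w((-10,1,340+TIP)),vel=250)
for n in("scene","top"):
    im,d=optics.grab_frame(n);cv2.imwrite(f"pics/{n}4.png",cv2.resize(im[40:280,180:420,::-1],None,fx=2.4,fy=2.4))
    C=(cloud(n,d)-CO)@RC
    q=(abs(C[...,0])<50)&(C[...,1]>-20)&(C[...,1]<85)&(C[...,2]>60)&(C[...,2]<120)&(im.min(-1)>110)
    print(n,q.sum(),np.percentile(C[q],[5,50,95],axis=0))
E
```

```text
top 5594 [[ 310.5 -128.4   64.3]
 [ 320.2  -93.7  100.3]
 [ 488.6  240.2  181.5]]
scene 3074 [[ 309.  -132.4   61.6]
 [ 316.6 -118.8   81.7]
 [ 483.7  235.1  182.1]]
8.23 [-10.8   1.  338. ] [-0.2 -0.4  0.4] False
scene 698 [[-44.6 -14.7  76.9]
 [ -2.   30.9  80.1]
 [ 44.8  79.   83.8]]Traceback (most recent call last):
  File "<stdin>", line 14, in <module>
    return _quantile_unchecked(
        a, q, axis, out, overwrite_input, method, keepdims, weights)
    return _ureduce(a,
                    func=_quantile_ureduce_func,
    ...<5 lines>...
                    overwrite_input=overwrite_input,
                    method=method)
    r = func(a, **kwargs)
    result = _quantile(arr,
                       quantiles=q,
    ...<2 lines>...
                       out=out,
                       weights=wgt)
    slices_having_nans = np.isnan(arr[-1, ...])
                                  ~~~^^^^^^^^^
IndexError: index -1 is out of bounds for axis 0 with size 0
```

View pics/scene4.png

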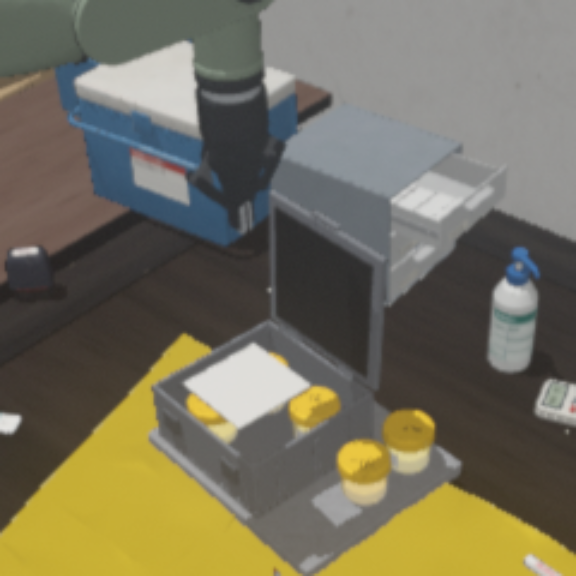

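The flap is flat (crop px 245,385; height about 80 mm at both ends), and the lid is still open. Behind the lid it is clear out to x≈309 mm. Now I go over and push the lid.

```bash
python3 - <<'E'
from h import *
np.set_printoptions(precision=1,suppress=True)
def go(p,**k):
    h=ctrl.move_l(p,**k);s=sensors.read_state();print(round(s["t"],2),((s["eef_pos"]-CO)@RC-[0,0,TIP]),s["force"],h)
    return h
go(w((178,0,345+TIP)),vel=200)
go(w((178,0,253+TIP)),vel=150,threshold=15)
im,d=optics.grab_frame("scene");cv2.imwrite("pics/s5.png",cv2.resize(im[40:280,180:420,::-1],None,fx=2.4,fy=2.4))
E
```

```text
9.43 [177.6   0.1 344.7] [-0.5  0.5  0.4] False
10.19 [178.4  -0.  254.4] [0.4 0.6 0.1] False
```

View pics/s5.png

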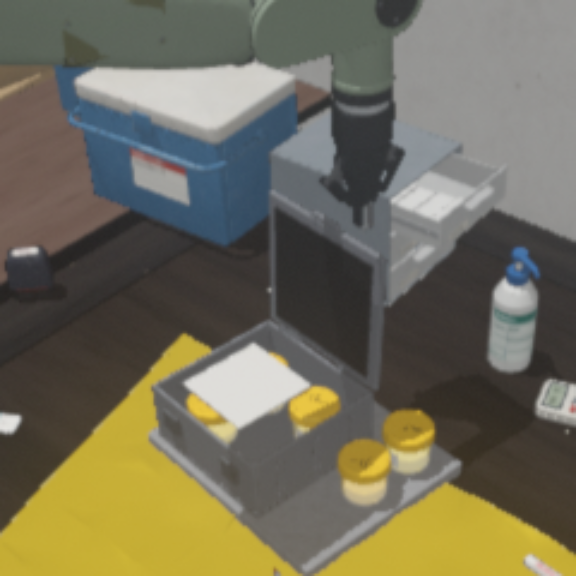

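The fingertips are behind the lid (crop px 360,215), with the tips below its upper edge. Now the lid arc.

```bash
python3 - <<'E'
from h import *
np.set_printoptions(precision=1,suppress=True)
def go(p,**k):
    h=ctrl.move_l(p,**k);s=sensors.read_state();print(round(s["t"],2),((s["eef_pos"]-CO)@RC-[0,0,TIP]),s["force"],h)
    return h
for ph in np.arange(1.6,0.15,-0.15):
    if go(lid_pt(ph),vel=100,threshold=25): break
else:
    if not go(lid_pt(0.08),vel=60,threshold=25):
        go(lid_pt(-0.03),vel=25,threshold=20)
ctrl.hold(.3)
s=sensors.read_state();print(((s["eef_pos"]-CO)@RC-[0,0,TIP]),s["force"])
im,d=optics.grab_frame("scene");cv2.imwrite("pics/s6.png",cv2.resize(im[40:280,180:420,::-1],None,fx=2.4,fy=2.4))
E
```

```text
10.89 [128.7   0.  256.1] [0.  0.5 4.2] False
11.29 [103.7   0.  255.4] [-0.4 -0.   4.2] False
11.69 [ 78.6  -0.1 251.1] [ 0.3 -0.6  0.3] False
12.09 [ 54.8  -0.1 244.8] [0.2 1.2 0.2] False
12.49 [ 32.4  -0.  234.9] [0.3 0.1 0.1] False
12.89 [ 11.7   0.  221.4] [ 0.3 -0.2  0.9] False
13.29 [ -6.9   0.1 204.9] [-0.1  0.3 -0.1] False
13.69 [-22.9   0.1 185.9] [0.5 0.6 0.7] False
14.09 [-35.9   0.  164.6] [ 0.6 -0.2  0.4] False
14.49 [-45.4   0.1 141.7] [-0.5 -0.3 -0.4] False
15.11 [-52.3   0.1 114. ] [-0.4 -0.3  0.2] False
15.71 [-52.7   0.  100.6] [-0.8 -0.1  6. ] True
[-52.8   0.  100.6] [-0.1  0.1  4.8]
```

View pics/s6.png

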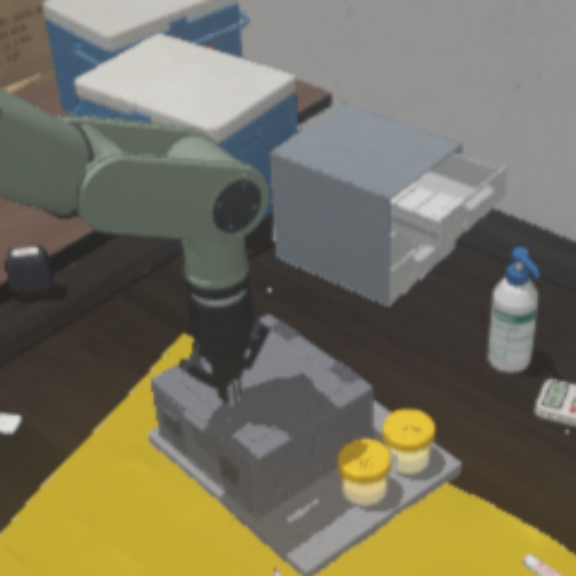

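The lid stopped at 100.6 mm, level with shut, and the force threshold tripped. I'll retreat and verify.

```bash
python3 - <<'E'
from h import *
np.set_printoptions(precision=1,suppress=True)
p=sensors.read_state()["eef_pos"]
ctrl.move_l(p+[0,0,150],vel=150)
ctrl.set_joints([0.956,0.207,1.542,0,1.393,-0.15])
print(sensors.read_state()["t"],sensors.read_state()["force"])
for n in("scene","top"):
    im,d=optics.grab_frame(n);cv2.imwrite(f"pics/{n}7.png",cv2.resize(im[60:280,220:480,::-1],None,fx=2.4,fy=2.4))
    C=(cloud(n,d)-CO)@RC
    q=(abs(C[...,0])<95)&(abs(C[...,1])<95)&(C[...,2]>60)&(C[...,2]<200);Q=C[q]
    s=np.linalg.lstsq(np.c_[Q[:,:2],np.ones(len(Q))],Q[:,2],rcond=None)[0]
    print(n,"slope x,y",s[:2].round(3),"z0",s[2],"front z",np.median(Q[Q[:,0]<-80][:,2]),"back z",np.median(Q[Q[:,0]>80][:,2]))
    hsv=cv2.cvtColor(im,cv2.COLOR_RGB2HSV);P=cloud(n,d)
    y=(P[...,0]>340)&(P[...,0]<640)&(P[...,1]<-130)&(P[...,1]>-260)&(hsv[...,1]>120)&(P[...,2]>60)
    k,l,st,c=cv2.connectedComponentsWithStats(y.astype(np.uint8))
    print([c[i] for i in range(1,k) if st[i,4]>60])
    old=np.load(f"f_{n}.npz")["im"]; print("marker diff",np.abs(im[205:225,405:465].astype(int)-old[205:225,405:465]).mean() if n=="top" else "")
E
```

```text
19.1917 [-0.6 -0.  -0.5]
scene slope x,y [0. 0.] z0 103.3268708329998 front z 102.1899165337138 back z 103.0328543947574
[array([340.4, 225.7])]
marker diff 
top slope x,y [0. 0.] z0 101.51161524806707 front z 100.3008608191698 back z 101.02314783879429
[array([344.1, 198. ]), array([340.7, 224.3])]
marker diff 0.8533333333333334
```

View pics/scene7.png

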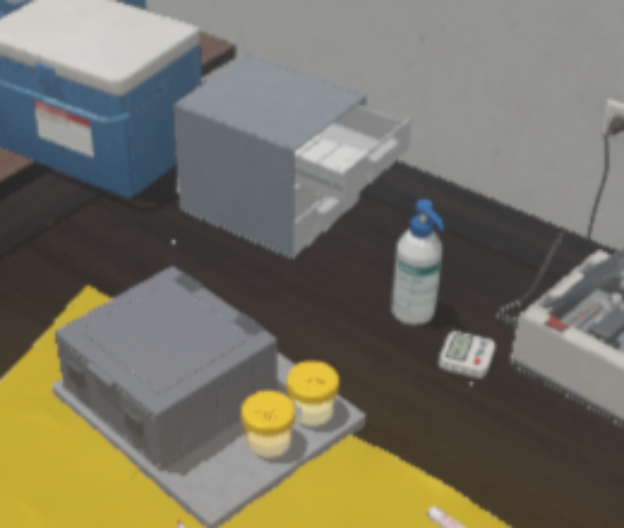

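View pics/top7.png

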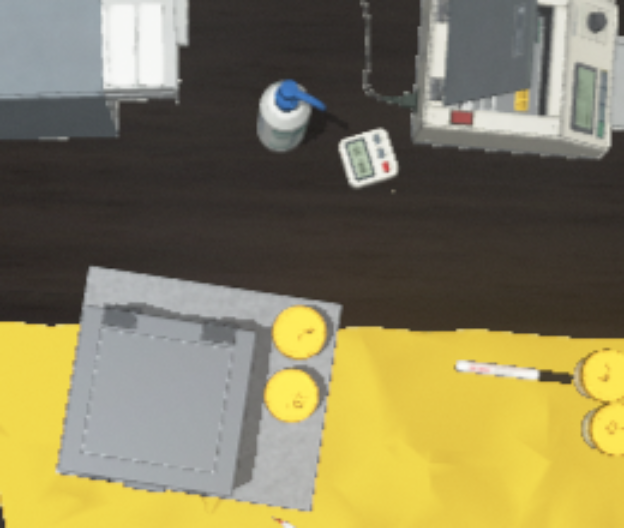

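The lid is shut and level, the side cups are at the same pixels in the top view, and the marker patch there is unchanged. I'm handing the job in.

```bash
python3 -c "
from plant import ctrl
ctrl.finish_job()"
```

```text
the job is handed in; nothing more can be done
```

I folded the flap flat, then pushed the lid over from behind and pressed it shut. I handed the job in with the arm clear and back at its start pose, at about 19 s on the robot's clock.

**Flap:** the fingertips stopped on it at 78.5 mm (nominal 79), and the depth image put it at about 80 mm.

**Lid:** it moved at roughly 0.4–1 rad/s, and the fingertips stopped at 100.6 mm (nominal 101–102). After I retreated, both cameras showed it level: 100.3 mm at the front and 101.0 mm at the back from the top camera, 102.2 mm and 103.0 mm from the scene camera. The 2 mm offset between the cameras is within their calibration.

**Side cups and marker:** in the top view both side cups were within 0.1 px of where they started, and the marker patch was unchanged. In the scene view my cup mask merged the two cups into one blob, so that view gives no separate check on them.

**Cups in the case:** they are hidden under the shut lid, so I couldn't check them at the end. They stood upright and looked in place after the flap was folded.

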